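# Make up the hand-line tray and the float tray

### The arm

A 6-joint arm with a two-finger parallel gripper is mounted at the origin on the work surface. World frame = base frame: x ahead of the robot, y to its left, z up, the work surface at z = 0. Lengths are in m, angles in degrees, forces in N, time in s.
With the tool pointing down it reaches from about 0.35 to 0.875 m from the base axis. Payload 4.2 kg.
Tool frame: the origin (TCP) lies midway between the tips of the shut fingers; the grasp point (between the pads) lies 19 mm behind it; z points along the fingers, y is the line along which they close (so a half turn about z gives the same grasp; the last joint's range is limited). The gripper opens to 87 mm and grips with 3 to 60 N. Pads are 19 mm wide; open, the fingers measure 117 mm over their backs; the gripper's body (75 mm by 190 mm) begins 51 mm behind the grasp point.
Start: joints at [80.707, 22.042, 0.453, 0, -68.411, -14.817], TCP at [0.255, 0.57, 0.223] pointing down, gripper open.
Joint ranges: [-179.83, 179.83], [-69.29, 118.12], [-61.27, 80.66], [-181.25, 117.63], [-171.15, -9.14], [-177.46, 177.46]. Speed limits (degrees/s): [159.86, 159.86, 180, 180, 180, 180].

### API

Orientations are given as a 3x3 rotation matrix whose columns are the frame's x, y, z axes.
In Python, from station import * gives the robot as it stands. The module is installed in compiled form; this text tells all that it offers.
- The arm moves only by the tool servo_tool, never from a script. Its argument "deltas" is a list of rows, each an object of numbers: "tx", "ty", "tz": the shift along the tool's x, y, z in mm; "ax", "ay", "az": the turn, a rotation vector about the tool's x, y, z in rad; "claw": the finger opening in mm, from 0 to 87. In form: [{"tx": .., "ty": .., "tz": .., "ax": .., "ay": .., "az": .., "claw": ..}, ...]. A call has 1 to 12 rows; each row is the pose to reach, as a shift and turn from the pose commanded when the call began, along the tool's axes at that moment; what a row does not reach only later rows make up. A row lasts 1/12 s, in which the tool goes at most 41.7 mm and 7.16 degrees, less where a joint would pass 70% of its speed; a pose out of reach is approached as far as the arm can. A call with a gripper value outside its range is refused whole. The fingers move at their own pace and stop on an object; the grip force is fixed at half the most. Time passes only in rows, so rows that repeat a pose let the fingers close. It gives the time, the measured TCP pose, the force, the opening and the grip force at its end, in the units of the state.
- sense(): the state, without advancing time (a new reading comes with each control period).
- capture(name): name is "side" or "top" or "wrist"; returns the picture (384x512x3 uint8, blue, green, red); there is no depth.
- calibration(name): a dict with "fx", "fy", "cx", "cy" (pixels), "dist" ([k1, k2, p1, p2, k3] as OpenCV has them; the pictures are not rectified), "cam_to_world" (4x4, takes a point from camera to world coordinates); the wrist camera has in their place "hand_eye" (4x4, takes a point from camera to tool coordinates, whose origin is the TCP and whose axes are the flange's). Camera axes: x right, y down, z forward; pixel columns grow to the right and rows downward; lengths in m; the calibration is good to about 2 mm. A picture is of the moment at which its call begins: read the wrist's pose just before it. calibration takes no time and is no camera call.
- finish_job(): hands the job in; it is judged then, once.
Trained networks look in the newest picture that a camera, given by its name, has taken for a name from the list of things; names that differ only in an ending like _2 or _b are one class to them, and where a whole thing is asked for, a point or a joint stands for the part that bears it (a point fixed in the world has none). Each returns a list of dicts, best first, with "confidence" (0 to 1); they miss things now and then, are a little off and sometimes report something else, mostly with a low value. They report only what shows in the picture. A call takes as long as a camera call. They do not tell look-alikes from the thing itself.
- recognise(label, camera): "xyz" ([x, y, z] in m, in the coordinates of the camera as it stood for that picture, good to about 4 mm: the middle of the surface that is visible of it).
- trace(label, camera): "mask" (384x512 bool, what is visible of it).
The state is a dict: "time_s": time; "joints": joint angles; "joint_velocities": joint speeds; "effort": joint torques, N m; "tcp_pos": TCP position; "ee_rot": TCP orientation; "wrist_force": force on the tool from outside, world axes, zero at the start; "moment": the same for the moment, N m; "gripper_width": opening from 0.0 (shut) to 1.0 (fully open); "gripper_force": force on a finger pad.
Only numpy, scipy, OpenCV 4.12 (cv2) and the standard library are available. Lean on these libraries where they do the work, as an engineer would, in place of code of your own. Each camera call takes 0.05 s, during which the arm holds its last target. There are 200 camera calls.

### The job

Make up two tackle trays from the stock on the bench: in the blue tray, stand the red spool and the grey steel sinker upright in the two square compartments, one in each, and lay the long plain brass spinner lengthwise in the long compartment. In the yellow tray, stand the green float upright in either square compartment and lay the short brass spinner with the red stripe lengthwise in the long compartment. Set each thing down on the tray's floor, do not drop it, and leave the white spool, the orange float and the round tin where they are.

Things in the scene. Friction and masses are not known exactly. Their poses are not given: they have to be found in the camera images.
- blue_tray: Blue tackle tray, 153 (x) by 162 (y) mm, 15 high, walls and dividers 3 thick, floor 3 thick; fixed. Origin: centre of underside. -x half: one long compartment, 72 (x) by 156 (y), centred at x -37.5, y 0. +x half: two square compartments, each 72 (x) by 76.5 (y), centred at x +37.5, y +39.8 and -39.8. It stands within 0.25 rad of yaw 0.
- yellow_tray: Yellow tackle tray, 153 (x) by 162 (y) mm, 15 high, walls and dividers 3 thick, floor 3 thick; fixed. Origin: centre of underside. -x half: one long compartment, 72 (x) by 156 (y), centred at x -37.5, y 0. +x half: two square compartments, each 72 (x) by 76.5 (y), centred at x +37.5, y +39.8 and -39.8. It stands within 0.25 rad of yaw 0.
- red_spool: Red-painted wooden line spool, 48 mm tall, standing on one flange: two flanges 56 mm in diameter and 8 mm thick, at the bottom and the top (rims at 0-8 and 40-48 mm), and a thinner barrel 30 mm in diameter between them. Origin: centre of its underside, z up. About 60 g.
- sinker: Grey galvanized steel sinker standing upright: a plain drum 26 mm in diameter, straight-sided to 36 mm and chamfered to its top at 43 mm, with a small brass wire eye on top up to 53 mm. Origin: centre of its underside, z up. About 150 g.
- long_spinner: Long slim plain brass spinner lure lying flat: body 69 mm long, 17 wide (parallel for the middle 44, tapering to rounded ends), 8 thick; steel ring at its -x end, dark treble hook at its +x end reaching 52 from the origin. Origin: underside, middle of the body; x runs along the lure. About 30 g; grip it across the middle.
- striped_spinner: Short broad brass spinner lure lying flat: body 41 mm long, 25 wide (parallel for the middle 20, then rounded), 8 thick, a red stripe across the middle of its top; steel ring at its -x end, dark treble hook at its +x end reaching 38 from the origin. Origin: underside, middle of the body; x runs along the lure. About 30 g; grip it across the middle.
- green_float: Green float standing upright: cork body 32 mm in diameter (full width from 16 to 36 mm up, narrowing to 24 mm at its flat foot and to a rounded top at 54 mm), painted green above and bare cork below a white line, with a thin black stem on top up to 65 mm. Origin: centre of its underside, z up. About 30 g.
- white_spool: White-painted spool, not wanted, same make as the red one, 48 mm tall, standing on one flange: two flanges 56 mm in diameter and 8 mm thick, at the bottom and the top (rims at 0-8 and 40-48 mm), and a thinner barrel 30 mm in diameter between them. Origin: centre of its underside, z up. About 60 g.
- orange_float: Orange float, not wanted, standing upright: cork body 32 mm in diameter (full width from 16 to 36 mm up, narrowing to 24 mm at its flat foot and to a rounded top at 54 mm), painted orange above and bare cork below a white line, with a thin black stem on top up to 65 mm. Origin: centre of its underside, z up. About 30 g.
- shot_tin: Flat round closed metal tin, not wanted, 56 mm in diameter, 20 mm high. Origin: centre of its underside, z up.
Mind the look-alikes: they are no part of the job. What is shaped like the long_spinner but pink is not meant.

How it is judged (in metres and radians):
At the end, for the whole second after the job is handed in: Spool, sinker (blue tray) and float (yellow) stand within 0.15 rad of upright, each in its own square compartment; each spinner lies flat (0.12 rad) and lengthwise (0.35 rad) in its long one; centres between the walls, undersides within 5 mm of the floor; at rest (20 mm/s, 0.3 rad/s) (x of red_spool in the frame of blue_tray between 0.0015 and 0.0735 m and z of red_spool in the frame of blue_tray between -0.002 and 0.008 m and angle between each of red_spool, sinker, green_float's own z axis and vertical below 0.15 rad and linear speed of each of red_spool, sinker, long_spinner, green_float, striped_spinner below 0.02 m/s and angular speed of each of red_spool, sinker, long_spinner, green_float, striped_spinner below 0.3 rad/s and x of sinker in the frame of blue_tray between 0.0015 and 0.0735 m and z of sinker in the frame of blue_tray between -0.002 and 0.008 m and x of long_spinner in the frame of blue_tray between -0.0735 and -0.0015 m and y of long_spinner in the frame of blue_tray between -0.078 and 0.078 m and z of long_spinner in the frame of blue_tray between -0.002 and 0.016 m and angle between the z axis of long_spinner and the z axis of blue_tray, either way round below 0.12 rad and angle between the x axis of long_spinner and the y axis of blue_tray, either way round below 0.35 rad and x of green_float in the frame of yellow_tray between 0.0015 and 0.0735 m and z of green_float in the frame of yellow_tray between -0.002 and 0.008 m and x of striped_spinner in the frame of yellow_tray between -0.0735 and -0.0015 m and y of striped_spinner in the frame of yellow_tray between -0.078 and 0.078 m and z of striped_spinner in the frame of yellow_tray between -0.002 and 0.016 m and angle between the z axis of striped_spinner and the z axis of yellow_tray, either way round below 0.12 rad and angle between the x axis of striped_spinner and the y axis of yellow_tray, either way round below 0.35 rad and ((y of red_spool in the frame of blue_tray between 0.0015 and 0.078 m and y of sinker in the frame of blue_tray between -0.078 and -0.0015 m) or (y of red_spool in the frame of blue_tray between -0.078 and -0.0015 m and y of sinker in the frame of blue_tray between 0.0015 and 0.078 m)) and (y of green_float in the frame of yellow_tray between 0.0015 and 0.078 m or y of green_float in the frame of yellow_tray between -0.078 and -0.0015 m)); the robot touches nothing.
It fails at once if a wanted thing is dropped: it falls from more than about 35 mm (moves faster than 0.8 m/s with its origin less than 40 mm above the bench) ((linear speed of red_spool above 0.8 m/s and height (world z) of red_spool below 0.04 m) or (linear speed of sinker above 0.8 m/s and height (world z) of sinker below 0.04 m) or (linear speed of long_spinner above 0.8 m/s and height (world z) of long_spinner below 0.04 m) or (linear speed of green_float above 0.8 m/s and height (world z) of green_float below 0.04 m) or (linear speed of striped_spinner above 0.8 m/s and height (world z) of striped_spinner below 0.04 m)).
It fails at once if the white spool is shifted by more than 20 mm or knocked over (distance of white_spool from where it was at the start of the episode above 0.02 m or angle between white_spool's own z axis and vertical above 0.4 rad).
It fails at once if the orange float is shifted by more than 20 mm or knocked over (distance of orange_float from where it was at the start of the episode above 0.02 m or angle between orange_float's own z axis and vertical above 0.4 rad).
It fails at once if the shot tin is shifted by more than 20 mm or knocked over (distance of shot_tin from where it was at the start of the episode above 0.02 m or angle between shot_tin's own z axis and vertical above 0.4 rad).
It also fails if it takes over 106 s, if anything falls off the work surface, if the arm or the gripper's body presses on something with over 40 N, if the wrist force passes 120 N, or if a joint passes its speed limit or range.

## Working session

There is one attempt and no reset: what is moved stays moved. The work goes in short steps, Python scripts to look and compute and a tool call to move; the robot and the scene stay as the last step left them, time stands still between calls to the robot, and variables do not carry over. Pictures are saved under pics/ and viewed, at most 14 in all, crops included, and the job is handed in when it is done.

Besides the shell and the picture viewer there is one more tool, called after "Request:" as a command line: name --argument value ..., lists and objects as JSON in quotes. servo_tool: Moves the arm, as the interface text tells. Its arguments: {"type":"object","properties":{"deltas":{"type":"array","items":{"type":"object","properties":{"tx":{"type":"number"},"ty":{"type":"number"},"tz":{"type":"number"},"ax":{"type":"number"},"ay":{"type":"number"},"az":{"type":"number"},"claw":{"type":"number"}}}}},"required":["deltas"]}

```bash
mkdir -p pics
python3 - <<'E'
from station import *
import cv2,numpy as np
s=sense();print(s['time_s'],s['tcp_pos'],s['ee_rot'],s['gripper_width'])
a=capture('top');b=capture('side')
cv2.imwrite('pics/top.png',a);cv2.imwrite('pics/side.png',b)
for c in('top','side','wrist'):
  print(c,{k:np.round(v,4).tolist() for k,v in calibration(c).items()})
E
```

```text
0.0 [0.25504074 0.56992198 0.22145892] [[ 9.12673437e-01 -4.08688816e-01 -8.06223605e-04]
 [-4.08689599e-01 -9.12671159e-01 -2.04115927e-03]
 [ 9.83819324e-05  2.19240705e-03 -9.99997592e-01]] 0.9969462518194291
top {'fx': 444.2313, 'fy': 444.2313, 'cx': 254.4333, 'cy': 190.2365, 'dist': [0.0101, 0.0, 0.0, 0.0, 0.0], 'cam_to_world': [[-0.0015, -0.9922, 0.1243, 0.4849], [-1.0, 0.0026, 0.0086, -0.0046], [-0.0088, -0.1242, -0.9922, 0.9769], [0.0, 0.0, 0.0, 1.0]]}
side {'fx': 390.4215, 'fy': 390.4215, 'cx': 247.3954, 'cy': 190.4719, 'dist': [-0.1093, 0.0, 0.0, 0.0, 0.0], 'cam_to_world': [[-0.9756, -0.1728, 0.1352, 0.4939], [-0.2193, 0.7491, -0.6251, 0.5846], [0.0067, -0.6395, -0.7687, 0.7525], [0.0, 0.0, 0.0, 1.0]]}
wrist {'fx': 332.1872, 'fy': 332.1872, 'cx': 249.7656, 'cy': 193.6492, 'dist': [-0.0506, 0.0, 0.0, 0.0, 0.0], 'hand_eye': [[-0.0003, -0.9689, -0.2474, 0.0675], [1.0, 0.0, -0.0012, -0.0001], [0.0012, -0.2474, 0.9689, -0.1625], [0.0, 0.0, 0.0, 1.0]]}
```

View pics/top.png

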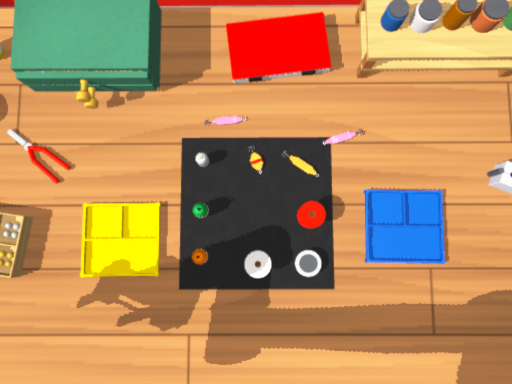

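View pics/side.png

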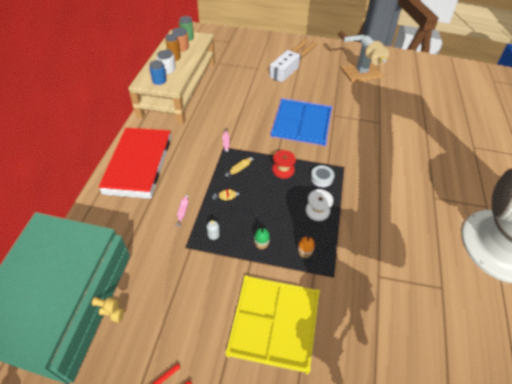

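Top view: the sinker is at (202,159), the striped spinner at (256,160) and the long spinner at (300,164). The green float is at (200,210), the red spool at (311,215), the yellow tray at (120,240) and the blue tray at (404,227). The white spool, tin and orange float make up the lower row. The side view shows the same layout.

Next I'll fit silhouettes in both views.

```bash
cat > h.py <<'E'
from station import *
import cv2,numpy as np
from scipy.optimize import least_squares
def ring(r,z,n=48):
    t=np.linspace(0,2*np.pi,n,endpoint=False);return np.c_[r*np.cos(t),r*np.sin(t),0*t+z]
def box(a,b,z0,z1):return np.array([[i*a/2,j*b/2,z] for i in(-1,1) for j in(-1,1) for z in(z0,z1)])
def lure(L,W,m):
    p=np.array([[i*m/2,j*W/2] for i in(-1,1) for j in(-1,1)]);e=np.array([[L/2,0],[-L/2,0],[L/2-2,W/5],[L/2-2,-W/5],[2-L/2,W/5],[2-L/2,-W/5]])
    p=np.r_[p,e];return np.r_[np.c_[p,0*p[:,0]],np.c_[p,0*p[:,0]+8]]
M=dict(red_spool=np.r_[ring(28,0),ring(28,48)],sinker=np.r_[ring(13,0),ring(13,36),ring(9,43),[[0,0,53]]],
 green_float=np.r_[ring(12,0),ring(16,16),ring(16,36),ring(8,52),[[0,0,54]]],
 long_spinner=lure(69,17,44),striped_spinner=lure(41,25,20),blue_tray=box(153,162,0,15),yellow_tray=box(153,162,0,15))
def cam(name,s=None):
    c=calibration(name);K=np.array([[c['fx'],0,c['cx']],[0,c['fy'],c['cy']],[0,0,1]]);d=np.array(c['dist'],float)
    if name=='wrist':
        s=s or sense();T=np.eye(4);T[:3,:3]=s['ee_rot'];T[:3,3]=s['tcp_pos'];T=T@np.array(c['hand_eye'])
    else:T=np.array(c['cam_to_world'])
    return K,d,np.linalg.inv(T)
def proj(P,C):
    K,d,W=C;r,_=cv2.Rodrigues(W[:3,:3]);return cv2.projectPoints(np.ascontiguousarray(P,float),r,W[:3,3],K,d)[0][:,0]
th=np.linspace(0,2*np.pi,32,endpoint=False);D=np.c_[np.cos(th),np.sin(th)]
def sup(mask):
    y,x=np.nonzero(mask);return (np.c_[x,y]@D.T).max(0)+0.45
def fit(label,obs,p0,yaw,zfix=None):
    P=M[label]/1000
    def f(p):
        z=p[2] if zfix is None else zfix;c,s=np.cos(p[3]),np.sin(p[3])
        Q=P@np.array([[c,s,0],[-s,c,0],[0,0,1]])+[p[0],p[1],z]
        r=[(proj(Q,C)@D.T).max(0)-S for C,S in obs]
        return np.r_[np.concatenate(r),0 if yaw else 10*p[3],0 if zfix is None else 100*(p[2]-zfix)]
    o=least_squares(f,p0,loss='soft_l1',x_scale=[.01,.01,.01,.1]);return o.x,np.sqrt(np.mean(f(o.x)**2))
def onplane(px,C,z):
    K,d,W=C;T=np.linalg.inv(W);u=cv2.undistortPoints(np.array([[px]],float),K,d)[0,0]
    v=T[:3,:3]@[u[0],u[1],1];return T[:3,3]+v*(z-T[2,3])/v[2]
def body(label,m,img):
    if 'spinner' in label:
        h=cv2.cvtColor(img,cv2.COLOR_BGR2HSV);k=((h[...,1]>110)&(h[...,2]>90)).astype(np.uint8)
        m=m&(k>0)
    n,l,st,_=cv2.connectedComponentsWithStats(m.astype(np.uint8))
    return l==1+np.argmax(st[1:,4]) if n>1 else m
def find(label,camera,near,tol=25):
    best=None
    for r in trace(label,camera):
        y,x=np.nonzero(r['mask'])
        if len(x)==0: continue
        d=np.hypot(x.mean()-near[0],y.mean()-near[1])
        if d<tol and (best is None or d<best[0]):best=(d,r['mask'])
    return None if best is None else best[1]
def go(x,y,z,yaw,base=None):
    """tool-axis shift (mm) and turn az (rad) so that tool y lies along world angle yaw (mod pi)"""
    s=sense();R=np.array(s['ee_rot']);t=R.T@(np.array([x,y,z])-s['tcp_pos'])*1000
    cur=np.arctan2(R[1,1],R[0,1]);d=(yaw-cur+np.pi/2)%np.pi-np.pi/2
    print('t',np.round(t,1),'az',round(-d,4),'alt',round(-d+np.pi*np.sign(d),4),'j6',round(s['joints'][5],1),'time',s['time_s'])
E
cat > m.py <<'E'
from h import *
near=dict(red_spool=((311,215),(284,164)),sinker=((202,159),(212,230)),green_float=((200,210),(262,238)),long_spinner=((300,164),(240,167)),
 striped_spinner=((256,160),(228,195)),blue_tray=((404,227),(302,121)),yellow_tray=((120,240),(275,323)))
im={c:capture(c) for c in('top','side')}
C={c:cam(c) for c in im}
for l,n in near.items():
    obs=[];p=[];A=[]
    for i,c in enumerate(im):
        m=find(l,c,n[i])
        if m is None: print(l,c,'missed');continue
        m=body(l,m,im[c]);A.append(m.sum());obs.append((C[c],sup(m)))
        if c=='top': y,x=np.nonzero(m);v=np.linalg.eigh(np.cov(x,y))[1][:,1]
    q=onplane(n[0],C['top'],.01);a=onplane(np.array(n[0])+v*5,C['top'],.01)-q
    yaw='tray' in l or 'spinner' in l
    y0=np.arctan2(a[1],a[0]) if 'spinner' in l else 0
    x,e=fit(l,obs,[q[0],q[1],0,y0],yaw);x2,e2=fit(l,obs,[q[0],q[1],0,y0],yaw,0.)
    print(l,A,np.round(x,4),round(e,2),'z0:',np.round(x2,4),round(e2,2))
E
python3 m.py
```

```text
red_spool [np.int64(604), np.int64(525)] [ 0.5507 -0.117   0.0017  0.0078] 0.18 z0: [ 0.5508 -0.1176  0.      0.0087] 0.25
sinker [np.int64(118), np.int64(173)] [0.6732 0.1184 0.0016 0.0009] 0.64 z0: [0.6734 0.118  0.     0.0009] 0.67
green_float [np.int64(196), np.int64(241)] [ 0.5613  0.1198  0.0024 -0.0097] 0.33 z0: [ 0.5615  0.1194  0.     -0.0096] 0.43
long_spinner [np.int64(218), np.int64(144)] [ 0.6637 -0.1033 -0.0033  0.9842] 0.39 z0: [ 0.6631 -0.1022  0.      0.9835] 0.49
striped_spinner [np.int64(152), np.int64(124)] [ 6.7190e-01 -4.0000e-04 -6.0000e-04 -2.7833e+00] 0.41 z0: [ 6.7180e-01 -3.0000e-04  0.0000e+00 -2.7825e+00] 0.41
blue_tray [np.int64(5577), np.int64(2078)] [ 0.5272 -0.319  -0.0021 -0.023 ] 0.51 z0: [ 0.5271 -0.318   0.     -0.0228] 0.54
yellow_tray [np.int64(5774), np.int64(6584)] [ 0.4998  0.2933 -0.0005  0.0092] 0.82 z0: [0.4998 0.2933 0.     0.0093] 0.82
```

```bash
python3 -c "
from h import *
go(.672,0,.13,.358+np.pi/2)"
```

```text
t [613.4 350.5  92.5] az -0.7787 alt 2.3629 j6 -14.8 time 0.9
```

Request:
servo_tool --deltas '[{"tx":613,"ty":350,"tz":92,"az":-0.779,"claw":87},{"tx":613,"ty":350,"tz":92,"az":-0.779,"claw":87},{"tx":613,"ty":350,"tz":92,"az":-0.779,"claw":87},{"tx":613,"ty":350,"tz":92,"az":-0.779,"claw":87},{"tx":613,"ty":350,"tz":92,"az":-0.779,"claw":87},{"tx":613,"ty":350,"tz":92,"az":-0.779,"claw":87},{"tx":613,"ty":350,"tz":92,"az":-0.779,"claw":87},{"tx":613,"ty":350,"tz":92,"az":-0.779,"claw":87},{"tx":613,"ty":350,"tz":92,"az":-0.779,"claw":87},{"tx":613,"ty":350,"tz":92,"az":-0.779,"claw":87},{"tx":613,"ty":350,"tz":92,"az":-0.779,"claw":87},{"tx":613,"ty":350,"tz":92,"az":-0.779,"claw":87}]'

```text
schema error: expected keys tx, ty, tz, ax, ay, az, claw
```

```bash
python3 -c "
from h import *
print(sense()['tcp_pos'],sense()['wrist_force'])
go(.672,0,.13,.358+np.pi/2)"
```

```text
[0.25526159 0.57047965 0.22254941] [0.11226245 0.14730595 0.65300324]
t [613.4 350.5  92.5] az -0.7787 alt 2.3629 j6 -14.8 time 0.9
```

Request:
servo_tool --deltas '[{"tx":613,"ty":350,"tz":92,"ax":0,"ay":0,"az":-0.779,"claw":87},{"tx":613,"ty":350,"tz":92,"ax":0,"ay":0,"az":-0.779,"claw":87},{"tx":613,"ty":350,"tz":92,"ax":0,"ay":0,"az":-0.779,"claw":87},{"tx":613,"ty":350,"tz":92,"ax":0,"ay":0,"az":-0.779,"claw":87},{"tx":613,"ty":350,"tz":92,"ax":0,"ay":0,"az":-0.779,"claw":87},{"tx":613,"ty":350,"tz":92,"ax":0,"ay":0,"az":-0.779,"claw":87},{"tx":613,"ty":350,"tz":92,"ax":0,"ay":0,"az":-0.779,"claw":87},{"tx":613,"ty":350,"tz":92,"ax":0,"ay":0,"az":-0.779,"claw":87},{"tx":613,"ty":350,"tz":92,"ax":0,"ay":0,"az":-0.779,"claw":87},{"tx":613,"ty":350,"tz":92,"ax":0,"ay":0,"az":-0.779,"claw":87},{"tx":613,"ty":350,"tz":92,"ax":0,"ay":0,"az":-0.779,"claw":87},{"tx":613,"ty":350,"tz":92,"ax":0,"ay":0,"az":-0.779,"claw":87}]'

```text
time_s: 1.9
tcp_pos: [0.5455, 0.1733, 0.1588]
ee_rot: [[0.936, 0.351, 0.001], [0.351, -0.936, 0.0], [0.001, -0.0, -1.0]]
wrist_force: [1.1, 0.8, 0.7]
gripper_width: 1.001
gripper_force: 0.0
```

```bash
python3 -c "
from h import *
print(sense()['tcp_pos'],sense()['wrist_force'])
go(.672,0,.13,.358+np.pi/2)"
```

```text
[0.54546936 0.17325237 0.15879469] [1.12002639 0.8387205  0.65630968]
t [ 57.7 206.6  28.8] az 0.0005 alt -3.1411 j6 76.7 time 1.9
```

Request:
servo_tool --deltas '[{"tx":57,"ty":206,"tz":29,"ax":0,"ay":0,"az":0,"claw":60},{"tx":57,"ty":206,"tz":29,"ax":0,"ay":0,"az":0,"claw":60},{"tx":57,"ty":206,"tz":29,"ax":0,"ay":0,"az":0,"claw":60},{"tx":57,"ty":206,"tz":29,"ax":0,"ay":0,"az":0,"claw":60},{"tx":57,"ty":206,"tz":29,"ax":0,"ay":0,"az":0,"claw":60},{"tx":57,"ty":206,"tz":29,"ax":0,"ay":0,"az":0,"claw":60},{"tx":57,"ty":206,"tz":29,"ax":0,"ay":0,"az":0,"claw":60},{"tx":57,"ty":206,"tz":29,"ax":0,"ay":0,"az":0,"claw":60}]'

```text
time_s: 2.57
tcp_pos: [0.6698, 0.0018, 0.1292]
ee_rot: [[0.937, 0.35, -0.001], [0.35, -0.937, 0.0], [-0.001, -0.0, -1.0]]
wrist_force: [-0.3, 0.6, 0.1]
gripper_width: 0.695
gripper_force: 0.0
```

```bash
cat > w.py <<'E'
from h import *
import sys
def wfit(l,p,yaw,zfix=0.,save=None):
    s=sense();im=capture('wrist');C=cam('wrist',s)
    if save: cv2.imwrite(save,im)
    e=proj(np.array([[p[0],p[1],.01]]),C)[0]
    m=find(l,'wrist',e,60)
    if m is None: print('missed, expected',e);return
    m=body(l,m,im);y,x=np.nonzero(m)
    print('time',s['time_s'],'tcp',np.round(s['tcp_pos'],4),'exp',e,'mask',x.mean(),y.mean(),m.sum(),'bbox',x.min(),x.max(),y.min(),y.max())
    x,er=fit(l,[(C,sup(m))],[p[0],p[1],0,p[2]],yaw,zfix);print(l,np.round(x,4),round(er,2));return x
if __name__=='__main__':
    l=sys.argv[1];p=[float(v) for v in sys.argv[2:5]]
    wfit(l,p,'spinner' in l or 'tray' in l,save=f'pics/w_{l}.png')
E
python3 w.py striped_spinner .672 0 .358
```

```text
time 2.5667 tcp [0.6698 0.0018 0.1292] exp [252.91208965 187.26316226] mask 252.58504098360655 185.827868852459 976 bbox 239 266 164 208
striped_spinner [6.718e-01 1.000e-04 0.000e+00 3.694e-01] 0.86
```

```bash
python3 -c "
from h import *
go(.6718,0.0001,.003,.366+np.pi/2)"
```

```text
t [  1.    3.8 127.1] az -0.0063 alt 3.1353 j6 96.5 time 2.6667
```

View pics/w_striped_spinner.png

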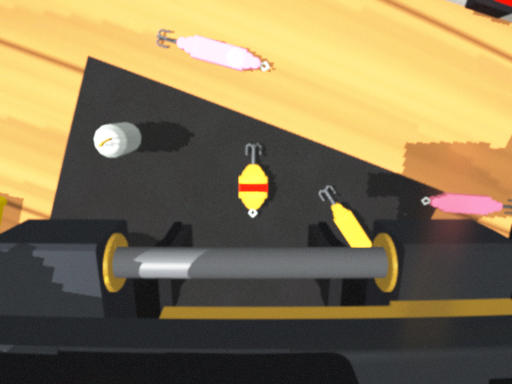

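Request:
servo_tool --deltas '[{"tx":1,"ty":3.8,"tz":40,"ax":0,"ay":0,"az":-0.006,"claw":50},{"tx":1,"ty":3.8,"tz":80,"ax":0,"ay":0,"az":-0.006,"claw":50},{"tx":1,"ty":3.8,"tz":110,"ax":0,"ay":0,"az":-0.006,"claw":50},{"tx":1,"ty":3.8,"tz":122,"ax":0,"ay":0,"az":-0.006,"claw":50},{"tx":1,"ty":3.8,"tz":127,"ax":0,"ay":0,"az":-0.006,"claw":50},{"tx":1,"ty":3.8,"tz":127,"ax":0,"ay":0,"az":-0.006,"claw":50}]'

```text
time_s: 3.17
tcp_pos: [0.6724, -0.0001, 0.0029]
ee_rot: [[0.934, 0.358, -0.0], [0.358, -0.934, -0.0], [-0.0, 0.0, -1.0]]
wrist_force: [-0.1, -0.7, -0.1]
gripper_width: 0.577
gripper_force: 0.0
```

```bash
python3 -c "
from h import *
go(.6718,0.0001,.003,.366+np.pi/2)"
```

```text
t [-0.5 -0.4 -0.1] az 0.0003 alt -3.1413 j6 97.2 time 3.1667
```

Precise. I'll close on it.

Request:
servo_tool --deltas '[{"tx":0,"ty":0,"tz":0,"ax":0,"ay":0,"az":0,"claw":10},{"tx":0,"ty":0,"tz":0,"ax":0,"ay":0,"az":0,"claw":10},{"tx":0,"ty":0,"tz":0,"ax":0,"ay":0,"az":0,"claw":10},{"tx":0,"ty":0,"tz":0,"ax":0,"ay":0,"az":0,"claw":10},{"tx":0,"ty":0,"tz":0,"ax":0,"ay":0,"az":0,"claw":10},{"tx":0,"ty":0,"tz":0,"ax":0,"ay":0,"az":0,"claw":10},{"tx":0,"ty":0,"tz":-20,"ax":0,"ay":0,"az":0,"claw":10},{"tx":0,"ty":0,"tz":-50,"ax":0,"ay":0,"az":0,"claw":10},{"tx":0,"ty":0,"tz":-90,"ax":0,"ay":0,"az":0,"claw":10},{"tx":0,"ty":0,"tz":-120,"ax":0,"ay":0,"az":0,"claw":10},{"tx":0,"ty":0,"tz":-120,"ax":0,"ay":0,"az":0,"claw":10}]'

```text
time_s: 4.08
tcp_pos: [0.677, -0.001, 0.1313]
ee_rot: [[0.934, 0.357, 0.015], [0.357, -0.934, 0.001], [0.014, 0.004, -1.0]]
wrist_force: [1.4, 0.5, 0.8]
gripper_width: 0.276
gripper_force: 30.0
```

```bash
cat >> h.py <<'E'
TR=dict(blue=(.5272,-.3185,-.023),yellow=(.4998,.2933,.0093))
def tp(t,u,v):
    x,y,a=TR[t];c,s=np.cos(a),np.sin(a);return x+c*u-s*v,y+s*u+c*v,a
E
python3 -c "
from h import *
x,y,a=tp('yellow',-.0375,0);print(x,y)
go(x,y,.12,a)"
```

```text
0.46230162167581174 0.29295125502720953
t [ -95.6 -351.3    8.3] az -1.2146 alt 1.927 j6 97.2 time 4.0833
```

Request:
servo_tool --deltas '[{"tx":-97,"ty":-349,"tz":0,"ax":0,"ay":0,"az":-1.215,"claw":10},{"tx":-97,"ty":-349,"tz":0,"ax":0,"ay":0,"az":-1.215,"claw":10},{"tx":-97,"ty":-349,"tz":0,"ax":0,"ay":0,"az":-1.215,"claw":10},{"tx":-97,"ty":-349,"tz":0,"ax":0,"ay":0,"az":-1.215,"claw":10},{"tx":-97,"ty":-349,"tz":0,"ax":0,"ay":0,"az":-1.215,"claw":10},{"tx":-97,"ty":-349,"tz":0,"ax":0,"ay":0,"az":-1.215,"claw":10},{"tx":-97,"ty":-349,"tz":0,"ax":0,"ay":0,"az":-1.215,"claw":10},{"tx":-97,"ty":-349,"tz":0,"ax":0,"ay":0,"az":-1.215,"claw":10},{"tx":-97,"ty":-349,"tz":0,"ax":0,"ay":0,"az":-1.215,"claw":10},{"tx":-97,"ty":-349,"tz":0,"ax":0,"ay":0,"az":-1.215,"claw":10},{"tx":-97,"ty":-349,"tz":0,"ax":0,"ay":0,"az":-1.215,"claw":10},{"tx":-97,"ty":-349,"tz":0,"ax":0,"ay":0,"az":-1.215,"claw":10}]'

```text
time_s: 5.08
tcp_pos: [0.4572, 0.2905, 0.1226]
ee_rot: [[-0.006, 1.0, -0.0], [1.0, 0.006, -0.0], [-0.0, -0.0, -1.0]]
wrist_force: [0.7, -0.1, -0.3]
gripper_width: 0.283
gripper_force: 30.0
```

```bash
python3 -c "
from h import *
x,y,a=tp('yellow',-.0375,0)
cv2.imwrite('pics/y1.png',capture('wrist'))
go(x,y,.006,a)"
```

```text
t [  3.    4.8 116.6] az -0.0038 alt 3.1378 j6 130.8 time 5.1333
```

View pics/y1.png

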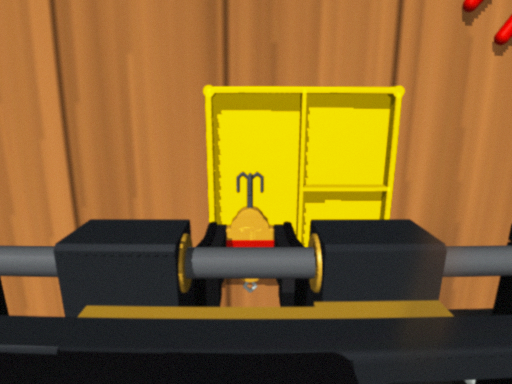

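Wrist view: the lure is held between the fingers. The yellow tray's far rim runs from (208,91) to (400,91), the long divider is at column ~304 and the cross wall is at row ~188. I'll check the tray pose against these.

```bash
python3 -c "
from h import *
C=cam('wrist')
P=[tp('yellow',u,v)[:2]+(.015,) for u,v in((-.075,.0795),(.075,.0795),(0,.0795),(0,0),(.075,0))]
print(np.round(proj(np.array(P),C),1))
x,y,a=tp('yellow',-.0375,0)
go(x,y,.006,a)"
```

```text
[[207.1  89.9]
 [397.7  90.1]
 [303.1  89.5]
 [299.9 188.4]
 [388.5 188.1]]
t [  3.    4.8 116.6] az -0.0038 alt 3.1378 j6 130.8 time 5.1333
```

Request:
servo_tool --deltas '[{"tx":3,"ty":4.8,"tz":40,"ax":0,"ay":0,"az":-0.004,"claw":10},{"tx":3,"ty":4.8,"tz":75,"ax":0,"ay":0,"az":-0.004,"claw":10},{"tx":3,"ty":4.8,"tz":100,"ax":0,"ay":0,"az":-0.004,"claw":10},{"tx":3,"ty":4.8,"tz":111,"ax":0,"ay":0,"az":-0.004,"claw":10},{"tx":3,"ty":4.8,"tz":115,"ax":0,"ay":0,"az":-0.004,"claw":10},{"tx":3,"ty":4.8,"tz":116,"ax":0,"ay":0,"az":-0.004,"claw":10},{"tx":3,"ty":4.8,"tz":116,"ax":0,"ay":0,"az":-0.004,"claw":10}]'

```text
time_s: 5.72
tcp_pos: [0.463, 0.2927, 0.0067]
ee_rot: [[-0.009, 1.0, 0.0], [1.0, 0.009, 0.0], [0.0, 0.0, -1.0]]
wrist_force: [-0.2, 0.5, -0.1]
gripper_width: 0.278
gripper_force: 30.0
```

```bash
python3 -c "
from h import *
x,y,a=tp('yellow',-.0375,0)
go(x,y,.006,a);print(sense()['wrist_force'])"
```

```text
t [ 0.3 -0.7  0.7] az 0.0001 alt -3.1415 j6 131.3 time 5.7167
[-0.21337173  0.50429877 -0.1450603 ]
```

Request:
servo_tool --deltas '[{"tx":0,"ty":0,"tz":0.7,"ax":0,"ay":0,"az":0,"claw":10},{"tx":0,"ty":0,"tz":0.7,"ax":0,"ay":0,"az":0,"claw":33},{"tx":0,"ty":0,"tz":0.7,"ax":0,"ay":0,"az":0,"claw":33},{"tx":0,"ty":0,"tz":0.7,"ax":0,"ay":0,"az":0,"claw":33},{"tx":0,"ty":0,"tz":0.7,"ax":0,"ay":0,"az":0,"claw":33},{"tx":0,"ty":0,"tz":-15,"ax":0,"ay":0,"az":0,"claw":33},{"tx":0,"ty":0,"tz":-50,"ax":0,"ay":0,"az":0,"claw":60},{"tx":0,"ty":0,"tz":-90,"ax":0,"ay":0,"az":0,"claw":60},{"tx":0,"ty":0,"tz":-125,"ax":0,"ay":0,"az":0,"claw":60},{"tx":0,"ty":0,"tz":-125,"ax":0,"ay":0,"az":0,"claw":60}]'

```text
time_s: 6.55
tcp_pos: [0.466, 0.2968, 0.1397]
ee_rot: [[-0.014, 1.0, 0.012], [1.0, 0.014, 0.01], [0.01, 0.012, -1.0]]
wrist_force: [0.7, 0.7, 0.4]
gripper_width: 0.596
gripper_force: 0.0
```

```bash
python3 -c "
from h import *
from w import wfit
wfit('striped_spinner',[.463,.2927,np.pi/2],True,.003)
go(.5614,.1196,.13,0.0093)"
```

```text
time 6.55 tcp [0.466  0.2968 0.1397] exp [244.2801421 191.9357117] mask 244.5721153846154 189.58076923076922 1040 bbox 231 259 150 214
striped_spinner [0.4633 0.2974 0.003  1.5604] 7.07
t [-175.8   96.6    3.3] az 0.003 alt -3.1386 j6 131.3 time 6.65
```

Request:
servo_tool --deltas '[{"tx":-177,"ty":98,"tz":3,"ax":0,"ay":0,"az":0,"claw":60},{"tx":-177,"ty":98,"tz":3,"ax":0,"ay":0,"az":0,"claw":60},{"tx":-177,"ty":98,"tz":3,"ax":0,"ay":0,"az":0,"claw":60},{"tx":-177,"ty":98,"tz":3,"ax":0,"ay":0,"az":0,"claw":60},{"tx":-177,"ty":98,"tz":3,"ax":0,"ay":0,"az":0,"claw":60},{"tx":-177,"ty":98,"tz":3,"ax":0,"ay":0,"az":0,"claw":60},{"tx":-177,"ty":98,"tz":3,"ax":0,"ay":0,"az":0,"claw":60}]'

```text
time_s: 7.23
tcp_pos: [0.5619, 0.1154, 0.1266]
ee_rot: [[-0.008, 1.0, -0.004], [1.0, 0.008, -0.001], [-0.001, -0.004, -1.0]]
wrist_force: [0.2, -0.1, 0.2]
gripper_width: 0.686
gripper_force: 0.0
```

```bash
python3 w.py green_float .5614 .1196 0; python3 -c "
from h import *
go(.5614,.1196,.016,0.0093)"
```

```text
time 7.2333 tcp [0.5619 0.1154 0.1266] exp [249.2879372  184.64694941] mask 249.2643109540636 189.81696113074204 1415 bbox 230 269 168 212
green_float [ 0.5614  0.1195  0.     -0.013 ] 0.51
t [  2.2   0.2 111.3] az 0.0027 alt -3.1388 j6 152.7 time 7.3333
```

View pics/w_green_float.png

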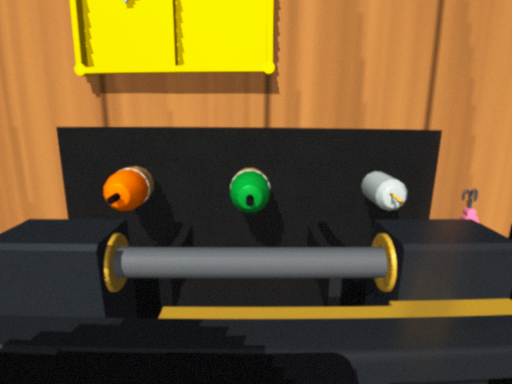

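Green float at (250,190), clear of the orange float (125,188) and the sinker (384,190).

Request:
servo_tool --deltas '[{"tx":2.2,"ty":0,"tz":40,"ax":0,"ay":0,"az":0,"claw":60},{"tx":2.2,"ty":0,"tz":80,"ax":0,"ay":0,"az":0,"claw":60},{"tx":2.2,"ty":0,"tz":105,"ax":0,"ay":0,"az":0,"claw":60},{"tx":2.2,"ty":0,"tz":111,"ax":0,"ay":0,"az":0,"claw":60},{"tx":2.2,"ty":0,"tz":111,"ax":0,"ay":0,"az":0,"claw":60},{"tx":2.2,"ty":0,"tz":111,"ax":0,"ay":0,"az":0,"claw":20},{"tx":2.2,"ty":0,"tz":111,"ax":0,"ay":0,"az":0,"claw":20},{"tx":2.2,"ty":0,"tz":111,"ax":0,"ay":0,"az":0,"claw":20},{"tx":2.2,"ty":0,"tz":111,"ax":0,"ay":0,"az":0,"claw":20},{"tx":2.2,"ty":0,"tz":111,"ax":0,"ay":0,"az":0,"claw":20},{"tx":2.2,"ty":0,"tz":111,"ax":0,"ay":0,"az":0,"claw":20},{"tx":2.2,"ty":0,"tz":111,"ax":0,"ay":0,"az":0,"claw":20}]'

```text
time_s: 8.33
tcp_pos: [0.5628, 0.12, 0.0187]
ee_rot: [[-0.013, 1.0, 0.001], [1.0, 0.013, 0.001], [0.0, 0.001, -1.0]]
wrist_force: [-0.7, 0.7, 5.0]
gripper_width: 0.357
gripper_force: 30.0
```

```bash
python3 -c "
from h import *
x,y,a=tp('yellow',.0375,-.0398)
s=sense();print(s['tcp_pos'],s['gripper_width'],x,y)
go(x,y,.1,a)"
```

```text
[0.56276757 0.12003672 0.01867348] 0.3570622453090702 0.5376685129886433 0.2538504661113853
t [134.2 -23.3 -81.3] az 0.0032 alt -3.1384 j6 152.5 time 8.3333
```

Request:
servo_tool --deltas '[{"tx":0,"ty":0,"tz":-20,"ax":0,"ay":0,"az":0,"claw":20},{"tx":0,"ty":0,"tz":-50,"ax":0,"ay":0,"az":0,"claw":20},{"tx":30,"ty":-5,"tz":-81,"ax":0,"ay":0,"az":0,"claw":20},{"tx":65,"ty":-12,"tz":-81,"ax":0,"ay":0,"az":0,"claw":20},{"tx":100,"ty":-20,"tz":-81,"ax":0,"ay":0,"az":0,"claw":20},{"tx":125,"ty":-23.3,"tz":-81,"ax":0,"ay":0,"az":0,"claw":20},{"tx":134.2,"ty":-23.3,"tz":-81,"ax":0,"ay":0,"az":0,"claw":20},{"tx":134.2,"ty":-23.3,"tz":-81,"ax":0,"ay":0,"az":0,"claw":20},{"tx":134.2,"ty":-23.3,"tz":-81,"ax":0,"ay":0,"az":0,"claw":20}]'

```text
time_s: 9.08
tcp_pos: [0.5371, 0.2534, 0.0982]
ee_rot: [[-0.013, 1.0, -0.001], [1.0, 0.013, -0.001], [-0.001, -0.001, -1.0]]
wrist_force: [0.0, -0.1, -0.3]
gripper_width: 0.355
gripper_force: 30.0
```

```bash
python3 -c "
from h import *
x,y,a=tp('yellow',.0375,-.0398)
s=sense();print(s['tcp_pos'],s['gripper_width'],s['wrist_force'])
C=cam('side');im=capture('side');cv2.imwrite('pics/s2.png',cv2.resize(im[200:380,190:380],None,fx=3,fy=3))
go(x,y,.0217,a)"
```

```text
[0.53705  0.25338  0.098234] 0.3546211303684527 [ 0.03193976 -0.13287638 -0.2707265 ]
t [ 1.2  0.6 76.5] az 0.0024 alt -3.1392 j6 139.9 time 9.1333
```

View pics/s2.png

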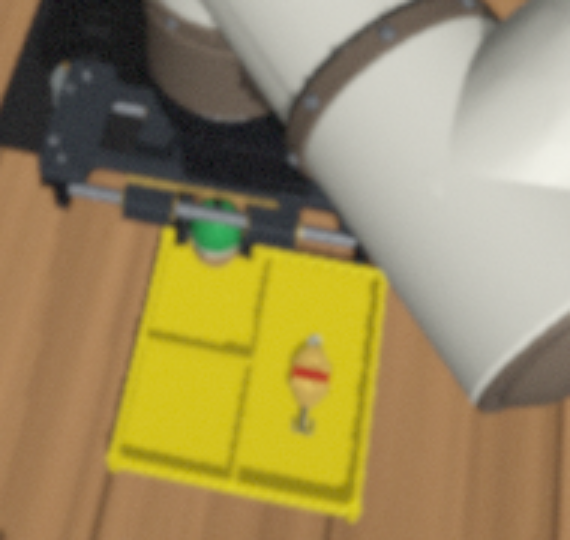

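Crop of the side view: the striped spinner lies lengthwise in the long compartment at (310,375). The float hangs over the near square at (215,230).

Request:
servo_tool --deltas '[{"tx":1,"ty":0.6,"tz":30,"ax":0,"ay":0,"az":0,"claw":20},{"tx":1,"ty":0.6,"tz":55,"ax":0,"ay":0,"az":0,"claw":20},{"tx":1,"ty":0.6,"tz":68,"ax":0,"ay":0,"az":0,"claw":20},{"tx":1,"ty":0.6,"tz":73,"ax":0,"ay":0,"az":0,"claw":20},{"tx":1,"ty":0.6,"tz":75,"ax":0,"ay":0,"az":0,"claw":20},{"tx":1,"ty":0.6,"tz":76,"ax":0,"ay":0,"az":0,"claw":20},{"tx":1,"ty":0.6,"tz":76,"ax":0,"ay":0,"az":0,"claw":20}]'

```text
time_s: 9.72
tcp_pos: [0.5387, 0.2546, 0.0236]
ee_rot: [[-0.012, 1.0, 0.001], [1.0, 0.012, 0.001], [0.001, 0.001, -1.0]]
wrist_force: [-0.3, 0.9, -0.8]
gripper_width: 0.355
gripper_force: 30.0
```

Request:
servo_tool --deltas '[{"tx":0,"ty":0,"tz":0.5,"ax":0,"ay":0,"az":0,"claw":20},{"tx":0,"ty":0,"tz":1,"ax":0,"ay":0,"az":0,"claw":20},{"tx":0,"ty":0,"tz":1,"ax":0,"ay":0,"az":0,"claw":20}]'

```text
time_s: 9.97
tcp_pos: [0.5382, 0.255, 0.0224]
ee_rot: [[-0.013, 1.0, 0.001], [1.0, 0.013, 0.001], [0.001, 0.001, -1.0]]
wrist_force: [-0.6, 0.1, -0.1]
gripper_width: 0.356
gripper_force: 30.0
```

Request:
servo_tool --deltas '[{"tx":0,"ty":0,"tz":0.6,"ax":0,"ay":0,"az":0,"claw":20},{"tx":0,"ty":0,"tz":1.2,"ax":0,"ay":0,"az":0,"claw":20},{"tx":0,"ty":0,"tz":1.2,"ax":0,"ay":0,"az":0,"claw":20}]'

```text
time_s: 10.22
tcp_pos: [0.5382, 0.2551, 0.0217]
ee_rot: [[-0.013, 1.0, 0.001], [1.0, 0.013, 0.0], [0.0, 0.001, -1.0]]
wrist_force: [-2.3, -0.8, 6.0]
gripper_width: 0.355
gripper_force: 30.0
```

Request:
servo_tool --deltas '[{"tx":0,"ty":0,"tz":-0.5,"ax":0,"ay":0,"az":0,"claw":50},{"tx":0,"ty":0,"tz":-0.5,"ax":0,"ay":0,"az":0,"claw":50},{"tx":0,"ty":0,"tz":-0.5,"ax":0,"ay":0,"az":0,"claw":50},{"tx":0,"ty":0,"tz":-0.5,"ax":0,"ay":0,"az":0,"claw":50},{"tx":0,"ty":0,"tz":-0.5,"ax":0,"ay":0,"az":0,"claw":50},{"tx":0,"ty":0,"tz":-20,"ax":0,"ay":0,"az":0,"claw":50},{"tx":0,"ty":0,"tz":-55,"ax":0,"ay":0,"az":0,"claw":50},{"tx":0,"ty":0,"tz":-90,"ax":0,"ay":0,"az":0,"claw":50},{"tx":0,"ty":0,"tz":-120,"ax":0,"ay":0,"az":0,"claw":50},{"tx":0,"ty":0,"tz":-120,"ax":0,"ay":0,"az":0,"claw":50}]'

```text
time_s: 11.05
tcp_pos: [0.5416, 0.257, 0.1478]
ee_rot: [[-0.014, 1.0, 0.012], [1.0, 0.014, 0.007], [0.007, 0.012, -1.0]]
wrist_force: [1.0, 0.5, 1.0]
gripper_width: 0.572
gripper_force: 0.0
```

```bash
python3 -c "
from h import *
from w import wfit
wfit('green_float',[.5382,.2551,0],False,.003)
go(.6637,-.103,.13,.984-np.pi/2)"
```

```text
time 11.05 tcp [0.5416 0.257  0.1478] exp [243.87706401 187.17186459] mask 243.47657512116317 193.59854604200322 1238 bbox 225 262 173 214
green_float [ 0.538   0.2542  0.003  -0.0104] 0.58
t [-359.8  120.9   11.4] az 0.599 alt -2.5426 j6 139.8 time 11.15
```

Request:
servo_tool --deltas '[{"tx":-361,"ty":124,"tz":13,"ax":0,"ay":0,"az":0.6,"claw":50},{"tx":-361,"ty":124,"tz":13,"ax":0,"ay":0,"az":0.6,"claw":50},{"tx":-361,"ty":124,"tz":13,"ax":0,"ay":0,"az":0.6,"claw":50},{"tx":-361,"ty":124,"tz":13,"ax":0,"ay":0,"az":0.6,"claw":50},{"tx":-361,"ty":124,"tz":13,"ax":0,"ay":0,"az":0.6,"claw":50},{"tx":-361,"ty":124,"tz":13,"ax":0,"ay":0,"az":0.6,"claw":50},{"tx":-361,"ty":124,"tz":13,"ax":0,"ay":0,"az":0.6,"claw":50},{"tx":-361,"ty":124,"tz":13,"ax":0,"ay":0,"az":0.6,"claw":50},{"tx":-361,"ty":124,"tz":13,"ax":0,"ay":0,"az":0.6,"claw":50},{"tx":-361,"ty":124,"tz":13,"ax":0,"ay":0,"az":0.6,"claw":50},{"tx":-361,"ty":124,"tz":13,"ax":0,"ay":0,"az":0.6,"claw":50},{"tx":-361,"ty":124,"tz":13,"ax":0,"ay":0,"az":0.6,"claw":50}]'

```text
time_s: 12.15
tcp_pos: [0.6653, -0.1048, 0.1254]
ee_rot: [[0.555, 0.832, -0.004], [0.832, -0.555, 0.0], [-0.002, -0.003, -1.0]]
wrist_force: [-0.1, 0.1, 0.3]
gripper_width: 0.579
gripper_force: 0.0
```

```bash
python3 w.py long_spinner .6637 -.103 .984; python3 -c "
from h import *
go(.6637,-.103,.003,.984-np.pi/2)"
```

```text
time 12.15 tcp [ 0.6653 -0.1048  0.1254] exp [247.38525506 189.10012721] mask 246.3273615635179 187.17019543973942 1228 bbox 237 256 149 225
long_spinner [ 0.6627 -0.1026 -0.      0.9717] 0.45
t [ -0.8  -1.6 123.7] az 0.0006 alt -3.141 j6 141.5 time 12.25
```

View pics/w_long_spinner.png

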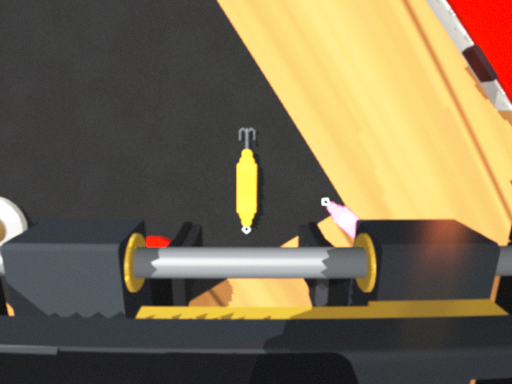

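The long brass spinner is at (247,188). The pink look-alike starts at (325,202), outside the finger span.

Request:
servo_tool --deltas '[{"tx":-1,"ty":-2,"tz":40,"ax":0,"ay":0,"az":0.006,"claw":45},{"tx":-1,"ty":-2,"tz":80,"ax":0,"ay":0,"az":0.006,"claw":45},{"tx":-1,"ty":-2,"tz":110,"ax":0,"ay":0,"az":0.006,"claw":45},{"tx":-1,"ty":-2,"tz":120,"ax":0,"ay":0,"az":0.006,"claw":45},{"tx":-1,"ty":-2,"tz":123.5,"ax":0,"ay":0,"az":0.006,"claw":45},{"tx":-1,"ty":-2,"tz":123.5,"ax":0,"ay":0,"az":0.006,"claw":45},{"tx":-1,"ty":-2,"tz":123.5,"ax":0,"ay":0,"az":0.006,"claw":5},{"tx":-1,"ty":-2,"tz":123.5,"ax":0,"ay":0,"az":0.006,"claw":5},{"tx":-1,"ty":-2,"tz":123.5,"ax":0,"ay":0,"az":0.006,"claw":5},{"tx":-1,"ty":-2,"tz":123.5,"ax":0,"ay":0,"az":0.006,"claw":5},{"tx":-1,"ty":-2,"tz":123.5,"ax":0,"ay":0,"az":0.006,"claw":5},{"tx":-1,"ty":-2,"tz":123.5,"ax":0,"ay":0,"az":0.006,"claw":5}]'

```text
time_s: 13.25
tcp_pos: [0.6645, -0.1045, 0.0048]
ee_rot: [[0.559, 0.829, 0.001], [0.829, -0.559, -0.0], [0.001, 0.001, -1.0]]
wrist_force: [-1.0, 0.3, 2.3]
gripper_width: 0.183
gripper_force: 30.0
```

```bash
python3 -c "
from h import *
x,y,a=tp('blue',-.0375,0);print(x,y,sense()['tcp_pos'],sense()['gripper_width'])
go(x,y,.12,a)"
```

```text
0.4897099183127561 -0.3176375760417387 [ 0.66449073 -0.10448087  0.0048253 ] 0.18339824091928883
t [-274.4  -25.5 -115.3] az -0.5706 alt 2.571 j6 141.2 time 13.25
```

Request:
servo_tool --deltas '[{"tx":0,"ty":0,"tz":0,"ax":0,"ay":0,"az":0,"claw":30},{"tx":0,"ty":0,"tz":0,"ax":0,"ay":0,"az":0,"claw":30},{"tx":0,"ty":0,"tz":1.5,"ax":0,"ay":0,"az":0,"claw":30},{"tx":0,"ty":0,"tz":1.5,"ax":0,"ay":0,"az":0,"claw":30},{"tx":0,"ty":0,"tz":1.5,"ax":0,"ay":0,"az":0,"claw":5},{"tx":0,"ty":0,"tz":1.5,"ax":0,"ay":0,"az":0,"claw":5},{"tx":0,"ty":0,"tz":1.5,"ax":0,"ay":0,"az":0,"claw":5},{"tx":0,"ty":0,"tz":1.5,"ax":0,"ay":0,"az":0,"claw":5}]'

```text
time_s: 13.92
tcp_pos: [0.6642, -0.1044, 0.0024]
ee_rot: [[0.559, 0.829, -0.0], [0.829, -0.559, 0.0], [-0.0, -0.0, -1.0]]
wrist_force: [-0.2, 0.7, -0.2]
gripper_width: 0.186
gripper_force: 30.0
```

Request:
servo_tool --deltas '[{"tx":0,"ty":0,"tz":-20,"ax":0,"ay":0,"az":0,"claw":5},{"tx":0,"ty":0,"tz":-55,"ax":0,"ay":0,"az":0,"claw":5},{"tx":0,"ty":0,"tz":-90,"ax":0,"ay":0,"az":0,"claw":5},{"tx":0,"ty":0,"tz":-118,"ax":0,"ay":0,"az":0.1,"claw":5},{"tx":-30,"ty":-3,"tz":-118,"ax":0,"ay":0,"az":0.22,"claw":5},{"tx":-60,"ty":-6,"tz":-118,"ax":0,"ay":0,"az":0.34,"claw":5},{"tx":-90,"ty":-9,"tz":-118,"ax":0,"ay":0,"az":0.46,"claw":5},{"tx":-120,"ty":-12,"tz":-118,"ax":0,"ay":0,"az":0.58,"claw":5},{"tx":-150,"ty":-15,"tz":-118,"ax":0,"ay":0,"az":0.7,"claw":5},{"tx":-180,"ty":-18,"tz":-118,"ax":0,"ay":0,"az":0.82,"claw":5},{"tx":-210,"ty":-21,"tz":-118,"ax":0,"ay":0,"az":0.94,"claw":5},{"tx":-240,"ty":-24,"tz":-118,"ax":0,"ay":0,"az":1.06,"claw":5}]'

```text
time_s: 14.92
tcp_pos: [0.5089, -0.2908, 0.1206]
ee_rot: [[0.996, -0.088, 0.0], [-0.088, -0.996, 0.0], [0.0, -0.0, -1.0]]
wrist_force: [0.4, -0.2, -0.6]
gripper_width: 0.19
gripper_force: 30.0
```

```bash
python3 -c "
from h import *
x,y,a=tp('blue',-.0375,0)
go(x,y,.12,a)"
```

```text
t [-16.8  28.5   0.6] az 1.5053 alt -1.6363 j6 98.9 time 14.9167
```

Request:
servo_tool --deltas '[{"tx":-17,"ty":28.5,"tz":0,"ax":0,"ay":0,"az":0.125,"claw":5},{"tx":-17,"ty":28.5,"tz":0,"ax":0,"ay":0,"az":0.25,"claw":5},{"tx":-17,"ty":28.5,"tz":0,"ax":0,"ay":0,"az":0.375,"claw":5},{"tx":-17,"ty":28.5,"tz":0,"ax":0,"ay":0,"az":0.5,"claw":5},{"tx":-17,"ty":28.5,"tz":0,"ax":0,"ay":0,"az":0.625,"claw":5},{"tx":-17,"ty":28.5,"tz":0,"ax":0,"ay":0,"az":0.75,"claw":5},{"tx":-17,"ty":28.5,"tz":0,"ax":0,"ay":0,"az":0.875,"claw":5},{"tx":-17,"ty":28.5,"tz":0,"ax":0,"ay":0,"az":1.0,"claw":5},{"tx":-17,"ty":28.5,"tz":0,"ax":0,"ay":0,"az":1.125,"claw":5},{"tx":-17,"ty":28.5,"tz":0,"ax":0,"ay":0,"az":1.25,"claw":5},{"tx":-17,"ty":28.5,"tz":0,"ax":0,"ay":0,"az":1.375,"claw":5},{"tx":-17,"ty":28.5,"tz":0,"ax":0,"ay":0,"az":1.505,"claw":5}]'

```text
time_s: 15.92
tcp_pos: [0.4906, -0.3168, 0.1205]
ee_rot: [[-0.018, -1.0, -0.0], [-1.0, 0.018, 0.0], [-0.0, 0.0, -1.0]]
wrist_force: [-0.7, -0.9, 0.3]
gripper_width: 0.186
gripper_force: 30.0
```

```bash
python3 -c "
from h import *
x,y,a=tp('blue',-.0375,0)
cv2.imwrite('pics/b1.png',capture('wrist'))
C=cam('wrist')
P=[tp('blue',u,v)[:2]+(.015,) for u,v in((-.075,-.0795),(.075,-.0795),(0,-.0795),(0,0),(.075,0))]
print(np.round(proj(np.array(P),C),1))
print(sense()['gripper_width'])
go(x,y,.0057,a)"
```

```text
[[299.7  91.5]
 [107.7  92.3]
 [203.1  91.5]
 [206.2 190.9]
 [117.  190.8]]
0.18778157054624237
t [  0.9   0.8 114.8] az 0.0007 alt -3.1409 j6 15.7 time 15.9667
```

View pics/b1.png

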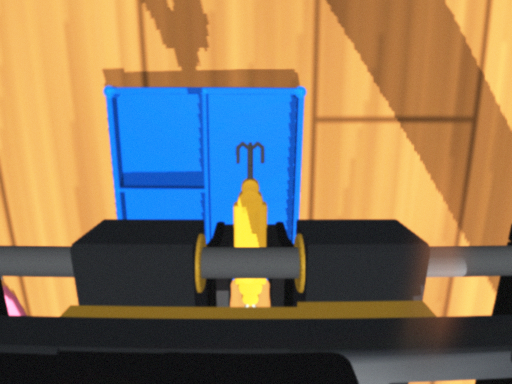

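Wrist view: the blue tray rim corners are at (109,91) and (302,91) and the divider is at column ~205. That is about 2 px right of the prediction, so the tray sits ~1.5 mm further toward -x, and I'll correct for that.

```bash
sed -i 's/blue=(.5272,/blue=(.5258,/' h.py; python3 -c "
from h import *
x,y,a=tp('blue',-.0375,0)
go(x,y,.0055,a)"
```

```text
t [  0.9   2.2 115. ] az 0.0007 alt -3.1409 j6 15.7 time 15.9667
```

Request:
servo_tool --deltas '[{"tx":1,"ty":2.2,"tz":40,"ax":0,"ay":0,"az":0,"claw":5},{"tx":1,"ty":2.2,"tz":75,"ax":0,"ay":0,"az":0,"claw":5},{"tx":1,"ty":2.2,"tz":100,"ax":0,"ay":0,"az":0,"claw":5},{"tx":1,"ty":2.2,"tz":110,"ax":0,"ay":0,"az":0,"claw":5},{"tx":1,"ty":2.2,"tz":114,"ax":0,"ay":0,"az":0,"claw":5},{"tx":1,"ty":2.2,"tz":114.5,"ax":0,"ay":0,"az":0,"claw":5},{"tx":1,"ty":2.2,"tz":114.5,"ax":0,"ay":0,"az":0,"claw":5}]'

```text
time_s: 16.55
tcp_pos: [0.4897, -0.3183, 0.0071]
ee_rot: [[-0.01, -1.0, 0.002], [-1.0, 0.01, -0.001], [0.001, -0.002, -1.0]]
wrist_force: [0.2, -0.2, 0.2]
gripper_width: 0.189
gripper_force: 30.0
```

Request:
servo_tool --deltas '[{"tx":0,"ty":1,"tz":0.6,"ax":0,"ay":0,"az":0,"claw":5},{"tx":0,"ty":1,"tz":1,"ax":0,"ay":0,"az":0,"claw":5},{"tx":0,"ty":1,"tz":1,"ax":0,"ay":0,"az":0,"claw":5}]'

```text
time_s: 16.8
tcp_pos: [0.488, -0.3181, 0.0057]
ee_rot: [[-0.012, -1.0, 0.002], [-1.0, 0.012, -0.001], [0.0, -0.002, -1.0]]
wrist_force: [0.4, 0.1, -0.7]
gripper_width: 0.192
gripper_force: 30.0
```

Request:
servo_tool --deltas '[{"tx":0,"ty":0,"tz":0.3,"ax":0,"ay":0,"az":0,"claw":28},{"tx":0,"ty":0,"tz":0.3,"ax":0,"ay":0,"az":0,"claw":28},{"tx":0,"ty":0,"tz":0.3,"ax":0,"ay":0,"az":0,"claw":28},{"tx":0,"ty":0,"tz":0.3,"ax":0,"ay":0,"az":0,"claw":28},{"tx":0,"ty":0,"tz":0.3,"ax":0,"ay":0,"az":0,"claw":28},{"tx":0,"ty":0,"tz":-15,"ax":0,"ay":0,"az":0,"claw":28},{"tx":0,"ty":0,"tz":-50,"ax":0,"ay":0,"az":0,"claw":80},{"tx":0,"ty":0,"tz":-90,"ax":0,"ay":0,"az":0,"claw":80},{"tx":0,"ty":0,"tz":-125,"ax":0,"ay":0,"az":0,"claw":80},{"tx":0,"ty":0,"tz":-125,"ax":0,"ay":0,"az":0,"claw":80}]'

```text
time_s: 17.63
tcp_pos: [0.4921, -0.3202, 0.1384]
ee_rot: [[-0.01, -1.0, 0.014], [-1.0, 0.01, -0.007], [0.007, -0.014, -1.0]]
wrist_force: [-0.0, 0.3, -0.0]
gripper_width: 0.541
gripper_force: 0.0
```

```bash
python3 -c "
from h import *
from w import wfit
wfit('long_spinner',[.488,-.318,np.pi/2],True,.003)
go(.5507,-.1172,.13,-.023)"
```

```text
time 17.6333 tcp [ 0.4921 -0.3202  0.1384] exp [256.84602702 189.00540157] mask 256.4195744680851 185.11829787234043 1175 bbox 248 265 131 225
long_spinner [ 0.4887 -0.3331  0.003   1.5675] 7.84
t [-201.6  -59.8    2. ] az 0.0109 alt -3.1307 j6 16.5 time 17.7333
```

Request:
servo_tool --deltas '[{"tx":-204,"ty":-63,"tz":3,"ax":0,"ay":0,"az":0.011,"claw":80},{"tx":-204,"ty":-63,"tz":3,"ax":0,"ay":0,"az":0.011,"claw":80},{"tx":-204,"ty":-63,"tz":3,"ax":0,"ay":0,"az":0.011,"claw":80},{"tx":-204,"ty":-63,"tz":3,"ax":0,"ay":0,"az":0.011,"claw":80},{"tx":-204,"ty":-63,"tz":3,"ax":0,"ay":0,"az":0.011,"claw":80},{"tx":-204,"ty":-63,"tz":3,"ax":0,"ay":0,"az":0.011,"claw":80},{"tx":-204,"ty":-63,"tz":3,"ax":0,"ay":0,"az":0.011,"claw":80},{"tx":-204,"ty":-63,"tz":3,"ax":0,"ay":0,"az":0.011,"claw":80},{"tx":-204,"ty":-63,"tz":3,"ax":0,"ay":0,"az":0.011,"claw":80}]'

```text
time_s: 18.48
tcp_pos: [0.552, -0.1155, 0.126]
ee_rot: [[-0.024, -1.0, -0.002], [-1.0, 0.024, -0.0], [0.0, 0.002, -1.0]]
wrist_force: [-0.8, -0.6, 0.0]
gripper_width: 0.918
gripper_force: 0.0
```

```bash
python3 w.py red_spool .5507 -.1172 0; python3 -c "
from h import *
print(sense()['gripper_width'])
go(.5507,-.1172,.026,-.023)"
```

```text
time 18.4833 tcp [ 0.552  -0.1155  0.126 ] exp [251.35781179 187.03565036] mask 250.9326988443236 194.35780648085202 4413 bbox 215 287 155 233
red_spool [ 0.5513 -0.1171  0.      0.0407] 0.85
0.9164018198361502
t [  1.2   1.4 100.5] az -0.0022 alt 3.1394 j6 -6.0 time 18.5833
```

View pics/w_red_spool.png

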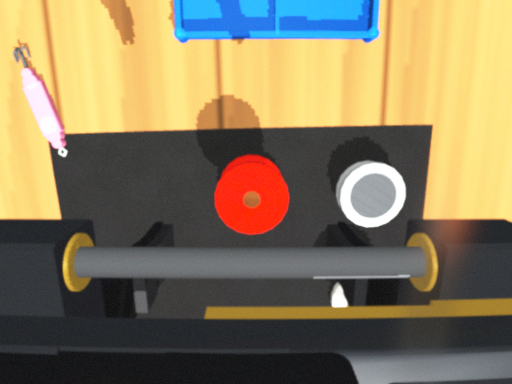

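The red spool is at (251,195) with the tin at (371,193), clear of the fingers.

Request:
servo_tool --deltas '[{"tx":1.2,"ty":1,"tz":40,"ax":0,"ay":0,"az":0,"claw":80},{"tx":1.2,"ty":1,"tz":75,"ax":0,"ay":0,"az":0,"claw":80},{"tx":1.2,"ty":1,"tz":95,"ax":0,"ay":0,"az":0,"claw":80},{"tx":1.2,"ty":1,"tz":100.5,"ax":0,"ay":0,"az":0,"claw":80},{"tx":1.2,"ty":1,"tz":100.5,"ax":0,"ay":0,"az":0,"claw":80},{"tx":1.2,"ty":1,"tz":100.5,"ax":0,"ay":0,"az":0,"claw":45},{"tx":1.2,"ty":1,"tz":100.5,"ax":0,"ay":0,"az":0,"claw":45},{"tx":1.2,"ty":1,"tz":100.5,"ax":0,"ay":0,"az":0,"claw":45},{"tx":1.2,"ty":1,"tz":100.5,"ax":0,"ay":0,"az":0,"claw":45},{"tx":1.2,"ty":1,"tz":100.5,"ax":0,"ay":0,"az":0,"claw":45},{"tx":1.2,"ty":1,"tz":100.5,"ax":0,"ay":0,"az":0,"claw":45},{"tx":1.2,"ty":1,"tz":100.5,"ax":0,"ay":0,"az":0,"claw":45}]'

```text
time_s: 19.58
tcp_pos: [0.5525, -0.1158, 0.0276]
ee_rot: [[-0.022, -1.0, 0.001], [-1.0, 0.022, -0.0], [0.0, -0.001, -1.0]]
wrist_force: [-2.5, 1.1, 6.0]
gripper_width: 0.624
gripper_force: 30.0
```

```bash
python3 -c "
from h import *
x,y,a=tp('blue',.0375,-.0398);print(x,y,sense()['tcp_pos'])
go(x,y,.11,a)"
```

```text
0.5623747623928759 -0.3591518973223228 [ 0.55246388 -0.11576879  0.02755888]
t [243.1 -15.5 -82.4] az 0.0005 alt -3.1411 j6 -5.9 time 19.5833
```

Request:
servo_tool --deltas '[{"tx":0,"ty":0,"tz":-20,"ax":0,"ay":0,"az":0,"claw":45},{"tx":0,"ty":0,"tz":-50,"ax":0,"ay":0,"az":0,"claw":45},{"tx":25,"ty":-1,"tz":-80,"ax":0,"ay":0,"az":0,"claw":45},{"tx":60,"ty":-3,"tz":-83,"ax":0,"ay":0,"az":0,"claw":45},{"tx":100,"ty":-6,"tz":-83,"ax":0,"ay":0,"az":0,"claw":45},{"tx":140,"ty":-9,"tz":-83,"ax":0,"ay":0,"az":0,"claw":45},{"tx":180,"ty":-12,"tz":-83,"ax":0,"ay":0,"az":0,"claw":45},{"tx":215,"ty":-15,"tz":-83,"ax":0,"ay":0,"az":0,"claw":45},{"tx":238,"ty":-15.5,"tz":-83,"ax":0,"ay":0,"az":0,"claw":45},{"tx":243,"ty":-15.5,"tz":-83,"ax":0,"ay":0,"az":0,"claw":45},{"tx":243,"ty":-15.5,"tz":-83,"ax":0,"ay":0,"az":0,"claw":45},{"tx":243,"ty":-15.5,"tz":-83,"ax":0,"ay":0,"az":0,"claw":45}]'

```text
time_s: 20.58
tcp_pos: [0.5614, -0.3585, 0.1088]
ee_rot: [[-0.023, -1.0, -0.001], [-1.0, 0.023, 0.001], [-0.001, 0.001, -1.0]]
wrist_force: [-0.0, -0.5, -1.6]
gripper_width: 0.62
gripper_force: 30.0
```

```bash
python3 -c "
from h import *
x,y,a=tp('blue',.0375,-.0398);print(sense()['gripper_width'],sense()['gripper_force'])
cv2.imwrite('pics/b2.png',capture('wrist'))
go(x,y,.0306,a)"
```

```text
0.6202595403890682 30.000035531620313
t [ 1.2 -0.8 78.5] az 0.0007 alt -3.1409 j6 17.4 time 20.6333
```

View pics/b2.png

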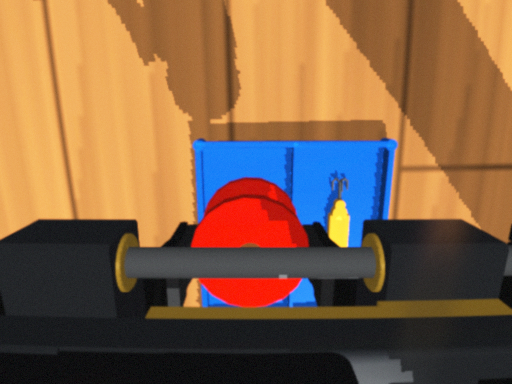

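The spool is held upright. The blue tray rim runs from (199,145) to (392,145) with the divider at ~292, so the target square is ~2 mm toward image left. I'll include that.

Request:
servo_tool --deltas '[{"tx":1.2,"ty":-2,"tz":30,"ax":0,"ay":0,"az":0,"claw":45},{"tx":1.2,"ty":-2,"tz":55,"ax":0,"ay":0,"az":0,"claw":45},{"tx":1.2,"ty":-2,"tz":70,"ax":0,"ay":0,"az":0,"claw":45},{"tx":1.2,"ty":-2,"tz":76,"ax":0,"ay":0,"az":0,"claw":45},{"tx":1.2,"ty":-2,"tz":78,"ax":0,"ay":0,"az":0,"claw":45},{"tx":1.2,"ty":-2,"tz":78.5,"ax":0,"ay":0,"az":0,"claw":45},{"tx":1.2,"ty":-2,"tz":78.5,"ax":0,"ay":0,"az":0,"claw":45}]'

```text
time_s: 21.22
tcp_pos: [0.5649, -0.36, 0.0322]
ee_rot: [[-0.022, -1.0, 0.002], [-1.0, 0.022, -0.001], [0.001, -0.002, -1.0]]
wrist_force: [-0.2, -0.5, -0.3]
gripper_width: 0.621
gripper_force: 30.0
```

Request:
servo_tool --deltas '[{"tx":0,"ty":0,"tz":0.7,"ax":0,"ay":0,"az":0,"claw":45},{"tx":0,"ty":0,"tz":1.4,"ax":0,"ay":0,"az":0,"claw":45},{"tx":0,"ty":0,"tz":1.4,"ax":0,"ay":0,"az":0,"claw":45}]'

```text
time_s: 21.47
tcp_pos: [0.5645, -0.3605, 0.0307]
ee_rot: [[-0.023, -1.0, 0.002], [-1.0, 0.023, -0.001], [0.001, -0.002, -1.0]]
wrist_force: [-0.1, 1.3, 2.0]
gripper_width: 0.624
gripper_force: 30.0
```

Contact (2 N) at the expected height. I'll release and retreat.

Request:
servo_tool --deltas '[{"tx":0,"ty":0,"tz":0.2,"ax":0,"ay":0,"az":0,"claw":78},{"tx":0,"ty":0,"tz":0.2,"ax":0,"ay":0,"az":0,"claw":78},{"tx":0,"ty":0,"tz":0.2,"ax":0,"ay":0,"az":0,"claw":78},{"tx":0,"ty":0,"tz":0.2,"ax":0,"ay":0,"az":0,"claw":78},{"tx":0,"ty":0,"tz":0.2,"ax":0,"ay":0,"az":0,"claw":78},{"tx":0,"ty":0,"tz":0.2,"ax":0,"ay":0,"az":0,"claw":78},{"tx":0,"ty":0,"tz":-15,"ax":0,"ay":0,"az":0,"claw":78},{"tx":0,"ty":0,"tz":-50,"ax":0,"ay":0,"az":0,"claw":78},{"tx":0,"ty":0,"tz":-85,"ax":0,"ay":0,"az":0,"claw":78},{"tx":0,"ty":0,"tz":-110,"ax":0,"ay":0,"az":0,"claw":50},{"tx":0,"ty":0,"tz":-110,"ax":0,"ay":0,"az":0,"claw":50}]'

```text
time_s: 22.38
tcp_pos: [0.5673, -0.3623, 0.147]
ee_rot: [[-0.022, -1.0, 0.011], [-1.0, 0.022, -0.006], [0.006, -0.012, -1.0]]
wrist_force: [-0.5, 0.2, 0.3]
gripper_width: 0.813
gripper_force: 0.0
```

```bash
python3 -c "
from h import *
from w import wfit
wfit('red_spool',[.5645,-.3605,0],False,.003)
go(.6733,.1182,.13,-.023)"
```

```text
time 22.3833 tcp [ 0.5673 -0.3623  0.147 ] exp [254.94152422 186.30317866] mask 254.59734287174246 192.07204905467552 3914 bbox 221 288 155 228
red_spool [ 0.5649 -0.3618  0.003  -0.0184] 0.39
t [-481.1  -97.7   11.1] az -0.0002 alt 3.1414 j6 17.4 time 22.4833
```

Request:
servo_tool --deltas '[{"tx":-482,"ty":-100,"tz":11,"ax":0,"ay":0,"az":0,"claw":50},{"tx":-482,"ty":-100,"tz":11,"ax":0,"ay":0,"az":0,"claw":50},{"tx":-482,"ty":-100,"tz":11,"ax":0,"ay":0,"az":0,"claw":50},{"tx":-482,"ty":-100,"tz":11,"ax":0,"ay":0,"az":0,"claw":50},{"tx":-482,"ty":-100,"tz":11,"ax":0,"ay":0,"az":0,"claw":50},{"tx":-482,"ty":-100,"tz":11,"ax":0,"ay":0,"az":0,"claw":50},{"tx":-482,"ty":-100,"tz":11,"ax":0,"ay":0,"az":0,"claw":50},{"tx":-482,"ty":-100,"tz":11,"ax":0,"ay":0,"az":0,"claw":50},{"tx":-482,"ty":-100,"tz":11,"ax":0,"ay":0,"az":0,"claw":50},{"tx":-482,"ty":-100,"tz":11,"ax":0,"ay":0,"az":0,"claw":50},{"tx":-482,"ty":-100,"tz":11,"ax":0,"ay":0,"az":0,"claw":50},{"tx":-482,"ty":-100,"tz":11,"ax":0,"ay":0,"az":0,"claw":50}]'

```text
time_s: 23.48
tcp_pos: [0.6742, 0.122, 0.1264]
ee_rot: [[-0.022, -1.0, -0.003], [-1.0, 0.022, -0.001], [0.001, 0.003, -1.0]]
wrist_force: [0.7, -0.2, -0.2]
gripper_width: 0.57
gripper_force: 0.0
```

Request:
servo_tool --deltas '[{"tx":0,"ty":0,"tz":0,"ax":0,"ay":0,"az":0,"claw":50},{"tx":0,"ty":0,"tz":0,"ax":0,"ay":0,"az":0,"claw":50}]'

```text
time_s: 23.65
tcp_pos: [0.6739, 0.121, 0.1261]
ee_rot: [[-0.02, -1.0, -0.004], [-1.0, 0.02, -0.001], [0.001, 0.004, -1.0]]
wrist_force: [-0.3, -1.0, -0.5]
gripper_width: 0.573
gripper_force: 0.0
```

```bash
python3 w.py sinker .6733 .1182 0; python3 -c "
from h import *
print(sense()['gripper_width'])
go(.6733,.1182,.014,-.023)"
```

```text
time 23.65 tcp [0.6739 0.121  0.1261] exp [250.37090837 185.84353143] mask 249.52560083594565 189.61442006269593 957 bbox 234 265 171 208
sinker [6.740e-01 1.184e-01 0.000e+00 6.000e-04] 0.81
0.5780733919343565
t [  0.2   0.3 113. ] az -0.0003 alt 3.1413 j6 -24.8 time 23.75
```

Request:
servo_tool --deltas '[{"tx":0,"ty":0,"tz":40,"ax":0,"ay":0,"az":0,"claw":50},{"tx":0,"ty":0,"tz":80,"ax":0,"ay":0,"az":0,"claw":50},{"tx":0,"ty":0,"tz":105,"ax":0,"ay":0,"az":0,"claw":50},{"tx":0,"ty":0,"tz":113,"ax":0,"ay":0,"az":0,"claw":50},{"tx":0,"ty":0,"tz":113,"ax":0,"ay":0,"az":0,"claw":50},{"tx":0,"ty":0,"tz":113,"ax":0,"ay":0,"az":0,"claw":12},{"tx":0,"ty":0,"tz":113,"ax":0,"ay":0,"az":0,"claw":12},{"tx":0,"ty":0,"tz":113,"ax":0,"ay":0,"az":0,"claw":12},{"tx":0,"ty":0,"tz":113,"ax":0,"ay":0,"az":0,"claw":12},{"tx":0,"ty":0,"tz":113,"ax":0,"ay":0,"az":0,"claw":12},{"tx":0,"ty":0,"tz":113,"ax":0,"ay":0,"az":0,"claw":12},{"tx":0,"ty":0,"tz":113,"ax":0,"ay":0,"az":0,"claw":12}]'

```text
time_s: 24.75
tcp_pos: [0.6751, 0.1194, 0.0172]
ee_rot: [[-0.022, -1.0, 0.001], [-1.0, 0.022, 0.0], [-0.0, -0.001, -1.0]]
wrist_force: [-2.4, -0.2, 6.0]
gripper_width: 0.288
gripper_force: 30.0
```

```bash
sed -i 's/blue=(.5258,/blue=(.5268,/' h.py; python3 -c "
from h import *
x,y,a=tp('blue',.0375,.0398);print(x,y,sense()['tcp_pos'])
go(x,y,.12,a)"
```

```text
0.565205400981612 -0.27957295059419984 [0.67514761 0.11939032 0.01715022]
t [ 401.3  100.9 -103. ] az 0.0006 alt -3.141 j6 -24.8 time 24.75
```

Request:
servo_tool --deltas '[{"tx":0,"ty":0,"tz":-20,"ax":0,"ay":0,"az":0,"claw":12},{"tx":0,"ty":0,"tz":-50,"ax":0,"ay":0,"az":0,"claw":12},{"tx":0,"ty":0,"tz":-85,"ax":0,"ay":0,"az":0,"claw":12},{"tx":20,"ty":5,"tz":-103,"ax":0,"ay":0,"az":0,"claw":12},{"tx":55,"ty":14,"tz":-103,"ax":0,"ay":0,"az":0,"claw":12},{"tx":95,"ty":24,"tz":-103,"ax":0,"ay":0,"az":0,"claw":12},{"tx":135,"ty":34,"tz":-103,"ax":0,"ay":0,"az":0,"claw":12},{"tx":175,"ty":44,"tz":-103,"ax":0,"ay":0,"az":0,"claw":12},{"tx":215,"ty":54,"tz":-103,"ax":0,"ay":0,"az":0,"claw":12},{"tx":255,"ty":64,"tz":-103,"ax":0,"ay":0,"az":0,"claw":12},{"tx":295,"ty":74,"tz":-103,"ax":0,"ay":0,"az":0,"claw":12},{"tx":330,"ty":83,"tz":-103,"ax":0,"ay":0,"az":0,"claw":12}]'

```text
time_s: 25.75
tcp_pos: [0.5831, -0.2108, 0.1182]
ee_rot: [[-0.024, -1.0, -0.0], [-1.0, 0.024, 0.0], [-0.0, 0.0, -1.0]]
wrist_force: [0.7, 0.7, -1.6]
gripper_width: 0.292
gripper_force: 30.0
```

Request:
servo_tool --deltas '[{"tx":35,"ty":9,"tz":0,"ax":0,"ay":0,"az":0,"claw":12},{"tx":60,"ty":15,"tz":0,"ax":0,"ay":0,"az":0,"claw":12},{"tx":71,"ty":18,"tz":0,"ax":0,"ay":0,"az":0,"claw":12},{"tx":71,"ty":18,"tz":0,"ax":0,"ay":0,"az":0,"claw":12},{"tx":71,"ty":18,"tz":0,"ax":0,"ay":0,"az":0,"claw":12}]'

```text
time_s: 26.17
tcp_pos: [0.5644, -0.2794, 0.118]
ee_rot: [[-0.024, -1.0, -0.0], [-1.0, 0.024, 0.001], [-0.001, 0.0, -1.0]]
wrist_force: [-0.2, 0.1, -1.0]
gripper_width: 0.287
gripper_force: 30.0
```

```bash
python3 -c "
from h import *
x,y,a=tp('blue',.0375,.0398);print(sense()['gripper_width'],sense()['wrist_force'])
cv2.imwrite('pics/b3.png',capture('wrist'))
go(x,y,.0202,a)"
```

```text
0.28656702263217165 [-0.21336589  0.12957311 -1.00089286]
t [ 0.9 -0.5 98. ] az 0.0001 alt -3.1415 j6 10.3 time 26.2167
```

View pics/b3.png

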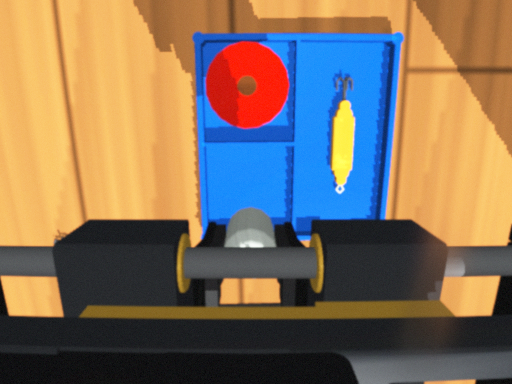

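Wrist view: the red spool stands in the far square at (247,85) and the long spinner lies lengthwise at (343,145). The held sinker at (250,230) lines up with the near square, which spans columns 203–293.

Request:
servo_tool --deltas '[{"tx":0.9,"ty":-0.5,"tz":40,"ax":0,"ay":0,"az":0,"claw":12},{"tx":0.9,"ty":-0.5,"tz":70,"ax":0,"ay":0,"az":0,"claw":12},{"tx":0.9,"ty":-0.5,"tz":88,"ax":0,"ay":0,"az":0,"claw":12},{"tx":0.9,"ty":-0.5,"tz":95,"ax":0,"ay":0,"az":0,"claw":12},{"tx":0.9,"ty":-0.5,"tz":97,"ax":0,"ay":0,"az":0,"claw":12},{"tx":0.9,"ty":-0.5,"tz":98,"ax":0,"ay":0,"az":0,"claw":12},{"tx":0.9,"ty":-0.5,"tz":98,"ax":0,"ay":0,"az":0,"claw":12}]'

```text
time_s: 26.8
tcp_pos: [0.5665, -0.2798, 0.0216]
ee_rot: [[-0.022, -1.0, 0.002], [-1.0, 0.022, -0.001], [0.001, -0.002, -1.0]]
wrist_force: [0.3, 1.2, -2.1]
gripper_width: 0.285
gripper_force: 30.0
```

Request:
servo_tool --deltas '[{"tx":0,"ty":0,"tz":0.7,"ax":0,"ay":0,"az":0,"claw":12},{"tx":0,"ty":0,"tz":1.2,"ax":0,"ay":0,"az":0,"claw":12},{"tx":0,"ty":0,"tz":1.2,"ax":0,"ay":0,"az":0,"claw":12}]'

```text
time_s: 27.05
tcp_pos: [0.5657, -0.2803, 0.0202]
ee_rot: [[-0.023, -1.0, 0.002], [-1.0, 0.023, -0.0], [0.0, -0.002, -1.0]]
wrist_force: [-0.2, 0.2, -0.3]
gripper_width: 0.291
gripper_force: 30.0
```

Request:
servo_tool --deltas '[{"tx":0,"ty":0,"tz":0.5,"ax":0,"ay":0,"az":0,"claw":12},{"tx":0,"ty":0,"tz":0.5,"ax":0,"ay":0,"az":0,"claw":12},{"tx":0,"ty":0,"tz":0.5,"ax":0,"ay":0,"az":0,"claw":45},{"tx":0,"ty":0,"tz":0.5,"ax":0,"ay":0,"az":0,"claw":45},{"tx":0,"ty":0,"tz":0.5,"ax":0,"ay":0,"az":0,"claw":45},{"tx":0,"ty":0,"tz":0.5,"ax":0,"ay":0,"az":0,"claw":45},{"tx":0,"ty":0,"tz":0.5,"ax":0,"ay":0,"az":0,"claw":45},{"tx":0,"ty":0,"tz":-15,"ax":0,"ay":0,"az":0,"claw":45},{"tx":0,"ty":0,"tz":-50,"ax":0,"ay":0,"az":0,"claw":45},{"tx":0,"ty":0,"tz":-90,"ax":0,"ay":0,"az":0,"claw":45},{"tx":0,"ty":0,"tz":-125,"ax":0,"ay":0,"az":0,"claw":45},{"tx":0,"ty":0,"tz":-125,"ax":0,"ay":0,"az":0,"claw":45}]'

```text
time_s: 28.05
tcp_pos: [0.5698, -0.2822, 0.1533]
ee_rot: [[-0.021, -1.0, 0.015], [-1.0, 0.021, -0.006], [0.006, -0.015, -1.0]]
wrist_force: [-0.3, -0.2, 0.7]
gripper_width: 0.517
gripper_force: 0.0
```

Request:
servo_tool --deltas '[{"tx":-150,"ty":120,"tz":-60,"ax":0,"ay":0,"az":0,"claw":45},{"tx":-150,"ty":120,"tz":-60,"ax":0,"ay":0,"az":0,"claw":45},{"tx":-150,"ty":120,"tz":-60,"ax":0,"ay":0,"az":0,"claw":45},{"tx":-150,"ty":120,"tz":-60,"ax":0,"ay":0,"az":0,"claw":45},{"tx":-150,"ty":120,"tz":-60,"ax":0,"ay":0,"az":0,"claw":45},{"tx":-150,"ty":120,"tz":-60,"ax":0,"ay":0,"az":0,"claw":45},{"tx":-150,"ty":120,"tz":-60,"ax":0,"ay":0,"az":0,"claw":45}]'

```text
time_s: 28.63
tcp_pos: [0.4485, -0.1266, 0.2055]
ee_rot: [[-0.02, -1.0, 0.003], [-1.0, 0.02, 0.0], [-0.0, -0.003, -1.0]]
wrist_force: [-0.1, 0.2, 0.8]
gripper_width: 0.516
gripper_force: 0.0
```

```bash
python3 -c "
from h import *
s=sense();print(s['time_s'],s['tcp_pos'],s['wrist_force'])
a=capture('top');b=capture('side')
cv2.imwrite('pics/end.png',np.hstack([cv2.resize(a[150:300,60:460],(800,300)),]))
cv2.imwrite('pics/end.png',np.vstack([cv2.resize(a[150:300,60:460],(800,300)),cv2.resize(b[80:380,150:550],(400,300))[:, :].repeat(2,1)[:, :800]]))"
```

```text
28.6333 [ 0.44845233 -0.1265731   0.20551278] [-0.07651482  0.20237929  0.81339676]
```

View pics/end.png

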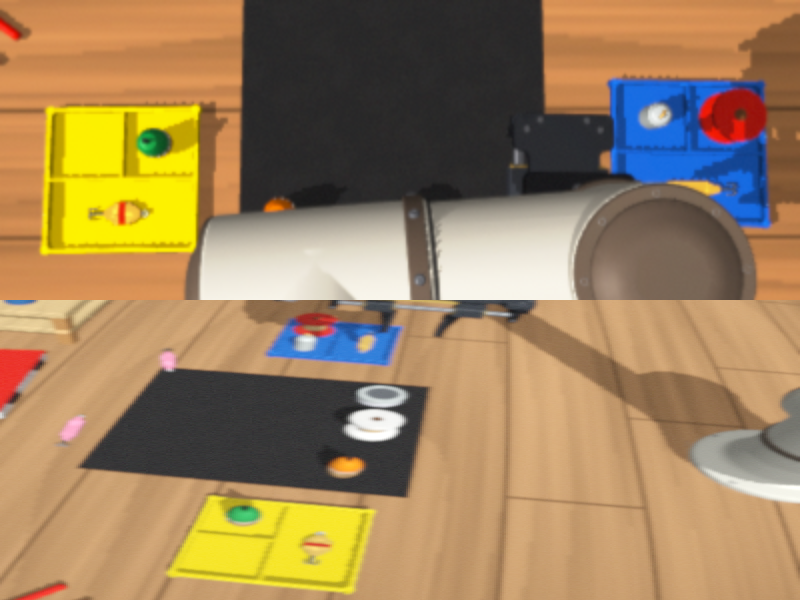

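Final view: the green float (153,142) and striped spinner (122,212) are in the yellow tray. The sinker (655,115), red spool (733,115) and long spinner are in the blue tray. The tin, white spool and orange float are where they started. I'll check the sinker with one silhouette fit, then hand in.

```bash
python3 -c "
from h import *
x,y,a=tp('blue',.0375,.0398);ok=True
for l,p in(('sinker',(x,y)),('red_spool',(.5649,-.3618))):
  obs=[]
  im=capture('top');C=cam('top');m=find(l,'top',proj(np.array([[*p,.04]]),C)[0],15)
  r,e=fit(l,[(C,sup(body(l,m,im)))],[*p,0,0],False,.003);print(l,r,e,p);ok&=e<1.2 and np.hypot(r[0]-p[0],r[1]-p[1])<.01
if ok: print(finish_job())"
```

```text
sinker [ 0.56692818 -0.28236542  0.003      -0.00129193] 0.40523780565795825 (np.float64(0.565205400981612), np.float64(-0.27957295059419984))
red_spool [ 0.56475697 -0.36144788  0.003       0.00682076] 0.22926912132003383 (0.5649, -0.3618)
the job is handed in; nothing more can be done
None
```

I handed the job in at about 29 s: both trays are filled as asked, and in the final pictures the white spool, orange float and tin are where they started. The station gave no verdict.

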